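# Lock a row of blocks in a gang fixture with its wedge

### The arm

A 7-joint arm with a two-finger parallel gripper is mounted at the origin on a cart in front of the work surface, level with it; the furniture and walls round the work are solid. World frame = base frame: x ahead of the robot, y to its left, z up, the work surface at z = 0. Lengths are in m, angles in rad, forces in N, time in s.
With the tool pointing down it reaches from about 0.35 to 0.9 m from the base axis. Payload 8.1 kg.
Tool frame: the origin (TCP) lies between the finger pads; the fingertips stand 14 mm ahead of it and the grasp point (between the pads) lies 5 mm behind it; z points along the fingers, y is the line along which they close (so a half turn about z gives the same grasp; the last joint's range is limited). The gripper opens to 92 mm and grips with 3 to 60 N. Pads are 19 mm wide; open, the fingers measure 130 mm over their backs; the gripper's body (75 mm by 190 mm) begins 47 mm behind the grasp point.
Start: joints at [-1.414, 0.434, 0.025, 1.573, -0.012, 1.134, -0.075], TCP at [0.161, 0.604, 0.241] pointing down, gripper open.
Joint ranges: [-2.62, 2.62], [-0.44, 2.09], [-1.27, 1.32], [0.08, 2.57], [-1.32, 4.46], [0.12, 2], [-2.74, 2.74]. Speed limits (rad/s): [2.22, 2.22, 3.01, 3.01, 3.14, 3.14, 3.14].

### API

Orientations are given as [roll, pitch, yaw] about the fixed x, y, z axes, in that order (R = Rz(yaw) Ry(pitch) Rx(roll)).
In Python, from cell import bot gives the robot as it stands.
- The arm moves only by the tool send_rows, never from a script. Its arguments are lists of equal length, an entry for each row: "delta_rot": the turn, a rotation vector about the tool's x, y, z in rad, a list of three; "offset": the shift along the tool's x, y, z in m, a list of three; "fingers": the opening, from -1 (shut) to 1 (fully open), so that 0 is half open. A call has 1 to 5 rows; each row is the pose to reach, as a shift and turn from the pose commanded when the call began, along the tool's axes at that moment; what a row does not reach only later rows make up. A row lasts 1/8 s, in which the tool goes at most 62.5 mm and 10.7 degrees, less where a joint would pass 70% of its speed; a pose out of reach is approached as far as the arm can. A call with a gripper value outside its range is refused whole. The fingers move at their own pace and stop on an object; "newtons" is the grip in N (left out, the last holds). Time passes only in rows, so rows that repeat a pose let the fingers close. It gives the time, the measured TCP pose, the force, the opening and the grip force at its end, in the units of the state.
- bot.sense(): the state, without advancing time (a new reading comes with each control period).
- bot.grab_frame(name): name is "scene" or "top" or "wrist"; returns the picture (480x640x3 uint8, red, green, blue); there is no depth.
- bot.camera_model(name): a dict with "fx", "fy", "cx", "cy" (pixels), "position" and "orientation" of the camera in the world. Camera axes: x right, y down, z forward; pixel columns grow to the right and rows downward; lengths in m; the calibration is good to about 2 mm. A picture is of the moment at which its call begins: read the wrist's pose just before it. camera_model takes no time and is no camera call; for the wrist camera it gives the pose at the moment of the call.
- bot.sign_off(): hands the job in; it is judged then, once.
The state is a dict: "time_s": time; "qpos": joint angles; "qvel": joint speeds; "joint_torque": joint torques, N m; "position": TCP position; "ee_rot": TCP orientation; "force": force on the tool from outside, world axes, zero at the start; "ft_torque": the same for the moment, N m; "finger_gap": finger opening in m; "grasp_force": force on a finger pad.
Only numpy, scipy, OpenCV 4.12 (cv2) and the standard library are available. Lean on these libraries where they do the work, as an engineer would, in place of code of your own. Each camera call takes 0.05 s, during which the arm holds its last target. There are 200 camera calls.

### The job

The gang fixture on the bench is one block short. Set the matching loose block down flat in the free place at the open end of the row and close it up against the others. Then lift the steel wedge up off its hook and press it firmly down into the last gap, thin end first and sloping face to the sloping abutment, until it goes no further and the whole row is clamped hard against the end stop; do not just let it drop in. Leave it standing jammed in the gap.

Things in the scene. Friction and masses are not known exactly. Their poses are not given: they have to be found in the camera images.
- fixture: Gang fixture, bolted down; steel base 100 x 220 mm with four low ears. Origin on the bench under the row; y along the row to the end stop, x across, z up. Blocks stand on its floor, z = 20 mm, between low rails (inner faces x = +-32, tops z = 31, y -38 to 74). The stop's face is y = 75. Fixture, blocks and wedge are oiled (friction about 0.2); a driven wedge holds by friction.
- abutment (a point): Point on the fixture's sloping abutment, on its face at the level of the blocks' tops (fixture x 0, y -63.6, z 55 mm). The abutment is the steel piece at the row's -y end, x +-40, y to -102, top z = 62 mm, screw heads to 68. Its face looks to +y and leans back 1 mm per 5 mm of height: y = -56.6 at z = 20, -52.6 at the bench.
- free_place (a point): Where the underside centre of the fourth block is when the row is tight (fixture x 0, y -30, z 20 mm). Four tight blocks reach from the stop at y = 75 to y = -45. The floor ends at y = -40; from there to the abutment a slot (x +-26) goes down to the bench.
- wedge_home (a point): Where the wedge's origin (thin end) comes to rest when the row is tight, same axes as the fixture (fixture x 0, y -50, z 12 mm; a firm push may sink it 1 or 2 mm lower). The gap between block and abutment is then 18.6 mm at the blocks' top (z = 55) and narrows downward; every millimetre of play left in the row stops the wedge 5 mm higher.
- end_stop: Upright steel stop at the +y end of the fixture, part of it; same origin and axes as the fixture; its face to the row is at y = 75 mm, its top at z = 58 mm, two screw heads to 64.
- row_block_1: Steel block 30 x 60 x 35 mm (own x, y, z), 0.5 kg, in the fixture next to the end stop, its 60 mm side across the row; origin at the centre of its underside. The row blocks stand loosely, 0.1 to 2.5 mm apart; a push of a few newtons slides them along.
- row_block_2: The second block of the row, same as row_block_1; origin at the centre of its underside.
- row_block_3: The third block of the row, same as row_block_1, next to the free place; origin at the centre of its underside.
- loose_block: The missing fourth block, 30 x 60 x 35 mm (own x, y, z), about 0.5 kg, like those in the row; lies on the bench left of the fixture, 35 mm side upright; origin at the centre of its underside. The larger steel block, a small packer (20 x 45 x 18) and a pine block near it do not belong to the row. In the fixture its y lies across the row, either way round.
- big_block: A larger steel block, 50 x 62 x 34 mm, left of the fixture too, not part of the row; origin at the centre of its underside.
- key_stand: Hanger stand on the right, fixed: round foot of radius 46 mm, post of radius 8 up to z = 133; origin on the bench under the post. A 6 mm round bar leaves the post along the stand's +y with its centre at z = 125 mm, level to y = 86, then turns up at the end. The wedge hangs on it about 63 mm out. A second arm on the other side carries two collars, not needed.
- hook_tip (a point): Top of the upturned end of the bar that carries the wedge (key_stand y 94, z 136 mm; the end reaches out to y = 97).
- wedge: Steel wedge, 100 mm long (own z, up), 44 wide (own x), about 0.42 kg, hanging thin end down. Origin: centre of the thin end. Flat face at y = +5 mm; the other face slopes 1 in 5: y = -5 - z/5 up to z = 60; the lowest 6 mm are bevelled to 5.5 thick (y -2.5 to 3). In the gap its y points to the end stop, flat face to the block. 10 to 20 N pressed down drive it home.
- wedge_head (a point): Centre of the wedge's head, a 44 x 22 x 40 mm block (wedge x +-22, y -17 to 5, z 60 to 100), gripped by its side faces x = +-22. A window goes through it along y (x +-8, z 68 to 92); the hook's bar lies under its upper edge. To come off, lift 8 to 18 mm (13 is best), then draw out along the stand's +y past the tip.
Things that resemble listed ones, but are neither listed nor needed, are in the scene too. Leave any black look-alike of the loose_block alone. Leave any green or turquoise look-alike of the row_block_3 alone.

How it is judged:
By the outcome, as a careful person would: the job done as asked, in the order asked, and still so for the second after the job is handed in, with the robot touching nothing.
It also fails if it takes over 54 s, if anything falls off the work surface, if the arm or the gripper's body presses on something with over 40 N, if the wrist force passes 120 N, or if a joint passes its speed limit or range.

## Working session

There is one attempt and no reset: what is moved stays moved. The work goes in short steps, Python scripts to look and compute and a tool call to move; the robot and the scene stay as the last step left them, time stands still between calls to the robot, and variables do not carry over. Pictures are saved under pics/ and viewed, at most 10 in all, crops included, and the job is handed in when it is done.

Besides the shell and the picture viewer there is one more tool, called after "Call:" in YAML: its name, and indented under it one key for each argument. send_rows: Moves the arm, as the interface text tells. Its arguments: {"type":"object","properties":{"delta_rot":{"type":"array"},"offset":{"type":"array"},"fingers":{"type":"array"},"newtons":{"type":"number"}},"required":["delta_rot","offset","fingers"]}

```bash
mkdir -p pics; ls
python3 - <<'E'
from cell import bot
import cv2, numpy as np
np.set_printoptions(precision=4,suppress=True)
s=bot.sense(); print({k:np.round(v,3) for k,v in s.items()})
for n in ("scene","top"):
    im=bot.grab_frame(n); cv2.imwrite(f"pics/{n}0.png",im[:,:,::-1]); print(n,bot.camera_model(n))
E
```

```text
pics
{'time_s': np.float64(0.0), 'qpos': array([-1.414,  0.435,  0.025,  1.574, -0.012,  1.134, -0.075]), 'qvel': array([-0.   ,  0.001, -0.002, -0.001,  0.   ,  0.001, -0.   ]), 'joint_torque': array([  0.001, -66.784,   0.986, -31.445,  -0.06 ,   0.043,   0.   ]), 'position': array([0.16 , 0.604, 0.24 ]), 'ee_rot': array([-3.14 ,  0.   ,  2.882]), 'force': array([-0.62 ,  0.554,  0.137]), 'ft_torque': array([ 0.014, -0.014, -0.019]), 'grasp_force': np.float64(0.0), 'finger_gap': np.float64(0.092)}
scene {'fx': 451.5139208214194, 'fy': 451.5139208214194, 'cx': 324.15837978137023, 'cy': 245.9043314217369, 'position': array([ 0.0976, -0.7925,  0.8236]), 'orientation': array([-2.2562,  0.0021, -0.5154])}
top {'fx': 477.99319565167445, 'fy': 477.99319565167445, 'cx': 322.836103096547, 'cy': 240.32049834098905, 'position': array([ 0.4281, -0.0226,  1.1134]), 'orientation': array([-3.0443,  0.0057, -1.5753])}
```

View pics/top0.png

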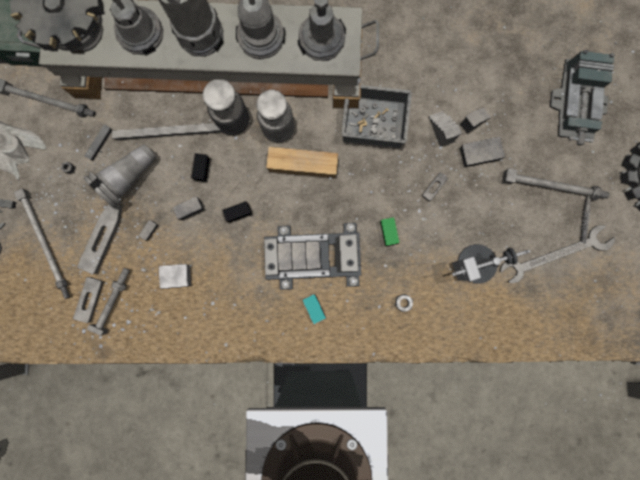

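View pics/scene0.png

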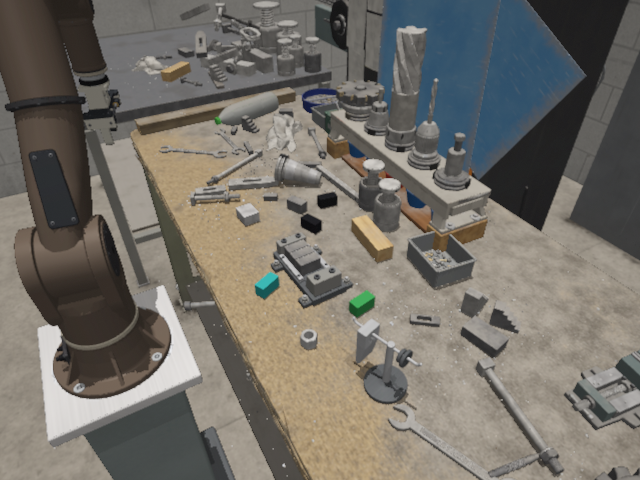

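The top view shows grey blocks at left, the fixture around (312,256) and the stand at (478,265). Candidates for loose_block:
- (188,208): dark grey steel, about 13x26 px
- (173,276): the larger bright steel block (big_block)
- (148,230): the small packer
- (200,167) and (237,212): black look-alikes
- (390,232) green and (314,309) turquoise look-alikes

My choice is (188,208), which I'll check in a close crop.

```bash
cat > h.py <<'E'
import numpy as np, cv2
from scipy.spatial.transform import Rotation as R
from cell import bot
np.set_printoptions(precision=4,suppress=True)
def ray(cm,u,v):
    d=R.from_euler('xyz',cm['orientation']).as_matrix()@np.array([(u-cm['cx'])/cm['fx'],(v-cm['cy'])/cm['fy'],1])
    return np.array(cm['position']),d
def onz(cm,u,v,z):
    p,d=ray(cm,u,v); return p+d*(z-p[2])/d[2]
def proj(cm,P):
    c=R.from_euler('xyz',cm['orientation']).as_matrix().T@(np.asarray(P)-cm['position'])
    return np.array([cm['fx']*c[0]/c[2]+cm['cx'],cm['fy']*c[1]/c[2]+cm['cy']])
def tri(rays):
    A=np.zeros((3,3));b=np.zeros(3)
    for p,d in rays:
        d=d/np.linalg.norm(d);M=np.eye(3)-np.outer(d,d);A+=M;b+=M@p
    return np.linalg.solve(A,b)
E
python3 - <<'E'
from h import *
im=cv2.imread('pics/top0.png'); sc=cv2.imread('pics/scene0.png')
c=lambda m,x,y,w,h:cv2.resize(m[y:y+h,x:x+w],(400,300),interpolation=cv2.INTER_CUBIC)
cv2.imwrite('pics/c1.png',np.vstack([np.hstack([c(im,140,150,120,90),c(im,255,215,120,90)]),np.hstack([c(im,430,225,100,75),c(sc,340,310,100,75)])]))
ct=bot.camera_model('top'); 
for n,u,v,z in [('loose',188,208,.035),('big',173,276,.034),('stand',478,265,0),('fix',312,256,.05)]: print(n,onz(ct,u,v,z))
E
```

```text
loose [0.6091 0.2909 0.035 ]
big [0.4543 0.3216 0.034 ]
stand [ 0.4773 -0.3771  0.    ]
fix [0.4969 0.0073 0.05  ]
```

View pics/c1.png

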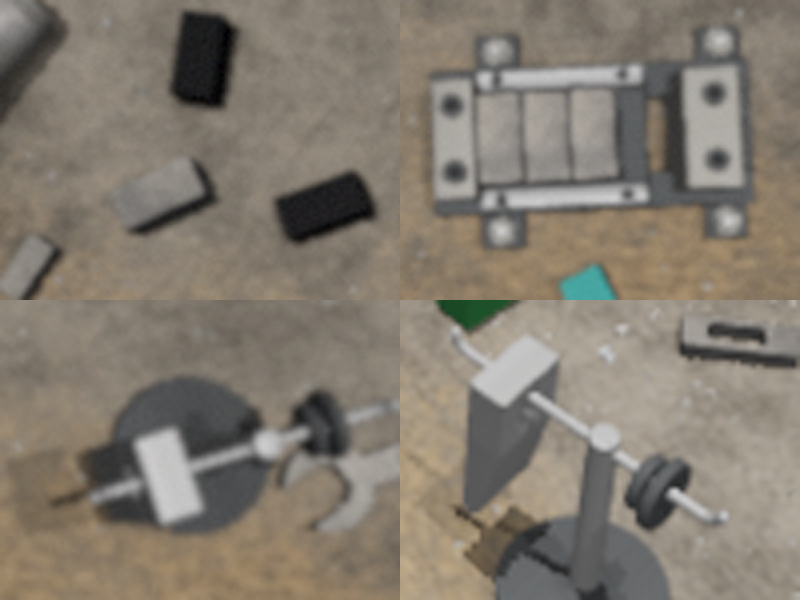

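The crop confirms the grey steel block at top-view (188,208) as the loose_block. Its top measures about 30x60 mm, and the black ones and the packer are clearly different. In the scene crop the wedge hangs with its flat face toward the hook tip and its slope toward the post. I'm moving over the loose block.

Call:
send_rows:
  delta_rot:
    - [0,0,-0.15]
    - [0,0,-0.3]
    - [0,0,-0.45]
    - [0,0,-0.6]
    - [0,0,-0.7]
  offset:
    - [-0.055,-0.02,0]
    - [-0.11,-0.04,0]
    - [-0.165,-0.06,0]
    - [-0.22,-0.08,0]
    - [-0.275,-0.1,0]
  fingers: [1,1,1,1,1]

```text
time_s: 0.72
position: [0.4019, 0.4353, 0.2405]
ee_rot: [-3.142, -0.0, -2.697]
force: [0.5, 0.6, -0.4]
finger_gap: 0.0921
grasp_force: 0.0
```

Run:
```python
from h import *
s=bot.sense();cw=bot.camera_model('wrist');print(s['time_s'],s['position'],s['ee_rot'],cw)
T=R.from_euler('xyz',s['ee_rot']).as_matrix();C=R.from_euler('xyz',cw['orientation']).as_matrix()
print('cam in tool',T.T@(cw['position']-s['position']));print(T.T@C)
print(T.T@(np.array([.609,.291,.2])-s['position']))
```

```text
0.725 [0.4019 0.4353 0.2405] [-3.1415 -0.0004 -2.6973] {'fx': 408.8603855915258, 'fy': 408.8603855915258, 'cx': 317.15323518666634, 'cy': 229.02027936027935, 'position': array([0.3377, 0.4056, 0.3851]), 'orientation': array([2.8761, 0.0021, 2.0149])}
cam in tool [ 0.0708  0.0008 -0.1446]
[[-0.0002 -0.9649 -0.2628]
 [ 1.      0.0004 -0.002 ]
 [ 0.002  -0.2628  0.9648]]
[-0.125  -0.2193  0.0404]
```

Call:
send_rows:
  delta_rot:
    - [0,0,0]
    - [0,0,0]
    - [0,0,0]
    - [0,0,0]
    - [0,0,0]
  offset:
    - [-0.03,-0.053,0.01]
    - [-0.06,-0.105,0.02]
    - [-0.09,-0.158,0.03]
    - [-0.125,-0.219,0.04]
    - [-0.125,-0.219,0.04]
  fingers: [1,1,1,1,1]

```text
time_s: 1.35
position: [0.6107, 0.2859, 0.1991]
ee_rot: [-3.138, -0.002, -2.709]
force: [-0.6, 0.3, -0.4]
finger_gap: 0.0915
grasp_force: 0.0
```

Run:
```python
from h import *
import json
s=bot.sense();cw=bot.camera_model('wrist');im=bot.grab_frame('wrist')[:,:,::-1].copy();cv2.imwrite('pics/w1.png',im)
print(s['time_s'],s['position'],s['ee_rot'])
json.dump({k:np.asarray(v).tolist() for k,v in cw.items()},open('w1.json','w'))
print(proj(cw,[.609,.291,.035]))
```

```text
1.35 [0.6107 0.2859 0.1991] [-3.138  -0.0016 -2.7092]
[324.5569 213.7271]
```

View pics/w1.png

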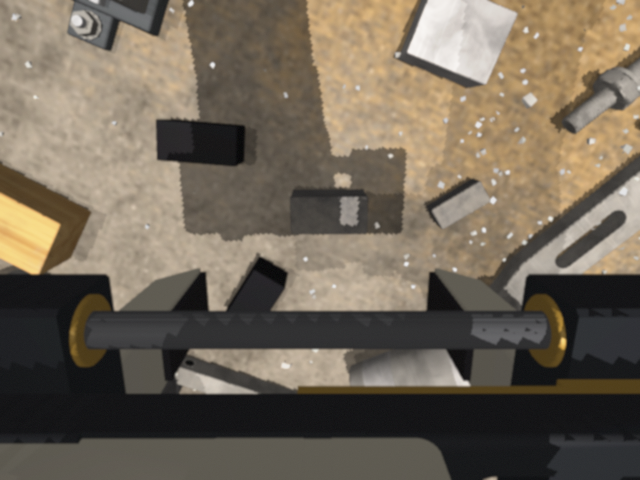

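The wrist view shows the loose block in the gripper's shadow, top face about u 290–367 and v 196–234, roughly aligned with the image axes. Next I'll get its edges numerically.

Run:
```python
from h import *
import json
cw=json.load(open('w1.json'));im=cv2.imread('pics/w1.png');g=cv2.GaussianBlur(cv2.cvtColor(im,6),(3,3),0).astype(int)
for v in (203,228): print('row',v,g[v,282:300].tolist(),g[v,356:376].tolist())
for u in (298,315,328): print('col',u,g[184:204,u].tolist(),g[224:242,u].tolist())
```

```text
row 203 [91, 93, 94, 95, 96, 95, 92, 85, 76, 69, 67, 66, 65, 65, 65, 66, 66, 66] [146, 139, 120, 96, 76, 67, 65, 65, 64, 64, 64, 66, 70, 74, 77, 77, 75, 73, 72, 71]
row 228 [78, 79, 80, 80, 80, 80, 80, 78, 74, 71, 72, 73, 73, 71, 70, 70, 70, 71] [63, 63, 64, 65, 65, 66, 67, 67, 66, 65, 65, 66, 68, 68, 68, 69, 69, 72, 83, 100]
col 298 [85, 79, 72, 67, 63, 56, 49, 44, 43, 43, 44, 45, 49, 56, 63, 66, 67, 67, 67, 66] [71, 71, 71, 71, 70, 71, 71, 71, 73, 81, 100, 122, 138, 144, 144, 141, 137, 135]
col 315 [92, 92, 89, 81, 70, 58, 49, 44, 43, 42, 42, 43, 47, 54, 59, 62, 64, 65, 66, 66] [69, 68, 68, 68, 69, 70, 70, 70, 75, 89, 113, 136, 147, 150, 147, 143, 140, 139]
col 328 [93, 90, 86, 79, 69, 59, 50, 46, 45, 44, 43, 44, 46, 49, 53, 55, 57, 59, 61, 62] [71, 71, 72, 72, 73, 73, 72, 72, 76, 94, 120, 142, 151, 152, 151, 152, 152, 153]
```

Run:
```python
from h import *
import json
cw=json.load(open('w1.json'));s=bot.sense();T=R.from_euler('xyz',s['ee_rot']).as_matrix()
P=[onz(cw,u,v,.035) for u,v in [(290,215.5),(367.5,215.5),(328.7,197),(328.7,234)]]
print(np.linalg.norm(P[0]-P[1]),np.linalg.norm(P[2]-P[3]),P[1]-P[0]); c=(P[0]+P[1]+P[2]+P[3])/4
print(c,(T.T@(np.array([*c[:2],.028])-s['position'])),T.T@(P[1]-P[0]))
```

```text
0.060077507707261044 0.029459856215129056 [-0.0252  0.0545  0.    ]
[0.609  0.2946 0.035 ] [-0.0027  0.0067  0.1712] [-0.0001  0.0601 -0.0001]
```

Call:
send_rows:
  delta_rot:
    - [0,0,0]
    - [0,0,0]
    - [0,0,0]
    - [0,0,0]
    - [0,0,0]
  offset:
    - [-0.003,0.007,0.04]
    - [-0.003,0.007,0.08]
    - [-0.003,0.007,0.12]
    - [-0.003,0.007,0.155]
    - [-0.003,0.007,0.17]
  fingers: [0.7,0.65,0.65,0.65,0.65]
  newtons: 35

```text
time_s: 2.02
position: [0.6044, 0.3003, 0.0287]
ee_rot: [3.141, -0.003, -2.7]
force: [-0.2, 0.1, 0.1]
finger_gap: 0.0755
grasp_force: 0.0
```

Call:
send_rows:
  delta_rot:
    - [0,0,0]
    - [0,0,0]
    - [0,0,0]
    - [0,0,0]
    - [0,0,0]
  offset:
    - [0,0,0]
    - [0,0,0]
    - [0,0,0]
    - [0,0,0]
    - [0,0,0]
  fingers: [0,0,0,0,0]

```text
time_s: 2.65
position: [0.6076, 0.2998, 0.0322]
ee_rot: [3.141, 0.002, -2.702]
force: [-0.4, -1.5, 6.4]
finger_gap: 0.0597
grasp_force: 35.0
```

Call:
send_rows:
  delta_rot:
    - [0,0,0]
    - [0,0,0.18]
    - [0,0,0.36]
    - [0,0,0.54]
    - [0,0,0.72]
  offset:
    - [0,0,-0.05]
    - [0,0,-0.11]
    - [0.026,-0.03,-0.15]
    - [0.058,-0.066,-0.17]
    - [0.09,-0.102,-0.18]
  fingers: [0,0,0,0,0]

```text
time_s: 3.28
position: [0.5683, 0.168, 0.212]
ee_rot: [3.14, 0.001, 2.856]
force: [0.1, -0.5, -4.8]
finger_gap: 0.0599
grasp_force: 35.0
```

```bash
cat > to.py <<'E'
from h import *
import sys
def to(x,y,z,yawdeg_ty):
    "offset/rot in tool axes to reach world xyz with tool y at given world angle, pointing down"
    s=bot.sense();T=R.from_euler('xyz',s['ee_rot']);a=np.radians(yawdeg_ty)
    ty=np.array([np.cos(a),np.sin(a),0]);tz=np.array([0,0,-1.]);G=R.from_matrix(np.c_[np.cross(ty,tz),ty,tz])
    print('t',s['time_s'],'pos',s['position'],'gap',s['finger_gap'],'F',s['force'],'offset',T.as_matrix().T@(np.array([x,y,z])-s['position']),'rot',(T.inv()*G).as_rotvec())
if __name__=='__main__': to(*map(float,sys.argv[1:5]))
E
python3 to.py .497 -.09 .22 0
```

```text
t 3.275 pos [0.5683 0.168  0.212 ] gap 0.05989976624851396 F [ 0.1356 -0.454  -4.7705] offset [-0.0042 -0.2676 -0.0084] rot [ 0.0019 -0.0002  1.2856]
```

Call:
send_rows:
  delta_rot:
    - [0,0,0.18]
    - [0,0,0.36]
    - [0,0,0.54]
    - [0,0,0.72]
    - [0,0,0.9]
  offset:
    - [0,-0.04,0]
    - [0,-0.09,0]
    - [0,-0.14,0]
    - [0,-0.19,-0.005]
    - [0,-0.24,-0.008]
  fingers: [0,0,0,0,0]

```text
time_s: 3.9
position: [0.5016, -0.0628, 0.2188]
ee_rot: [3.141, -0.001, 1.956]
force: [0.8, -0.5, -5.6]
finger_gap: 0.0601
grasp_force: 35.0
```

```bash
python3 to.py .497 -.09 .22 0
```

```text
t 3.9 pos [ 0.5016 -0.0628  0.2188] gap 0.06011327108441979 F [ 0.8215 -0.5011 -5.5756] offset [-0.0235 -0.0145 -0.0012] rot [ 0.0002 -0.0008  0.3856]
```

Call:
send_rows:
  delta_rot:
    - [0,0,0.18]
    - [0,0,0.33]
    - [0,0,0.386]
    - [0,0,0.386]
  offset:
    - [-0.015,-0.01,0]
    - [-0.025,-0.015,0]
    - [-0.025,-0.015,0]
    - [-0.025,-0.015,0]
  fingers: [0,0,0,0]

```text
time_s: 4.4
position: [0.4978, -0.0902, 0.2186]
ee_rot: [-3.141, -0.001, 1.576]
force: [-0.1, 0.2, -4.8]
finger_gap: 0.0598
grasp_force: 35.0
```

Run:
```python
from h import *
import json
s=bot.sense();cw=bot.camera_model('wrist');im=bot.grab_frame('wrist')[:,:,::-1].copy();cv2.imwrite('pics/w2.png',im)
print(s['time_s'],s['position'],s['ee_rot'])
json.dump({k:np.asarray(v).tolist() for k,v in cw.items()},open('w2.json','w'))
```

```text
4.4 [ 0.4978 -0.0902  0.2186] [-3.1412 -0.0006  1.5764]
```

View pics/w2.png

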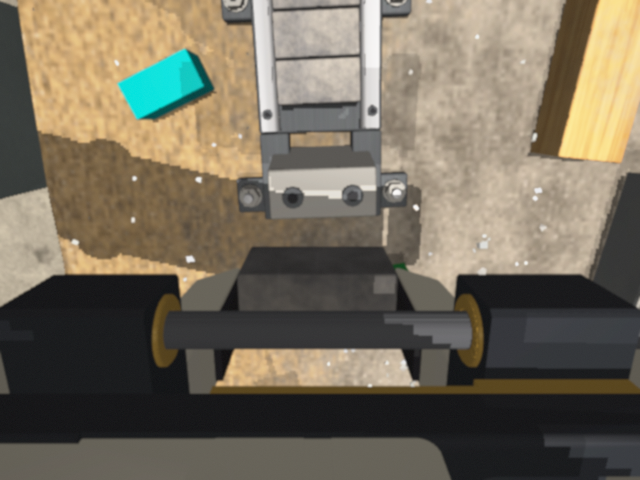

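The wrist view shows the fixture upright: row blocks at top (u 275–360), block 3's near edge around v 105, the abutment top around u 268–378 and v 167–217, and the held block at v 250–310. I'll zoom in for accurate corners.

Run:
```python
from h import *
im=cv2.imread('pics/w2.png')[0:225,215:425]
cv2.imwrite('pics/c2.png',cv2.resize(cv2.convertScaleAbs(im,alpha=1.5),None,fx=2.6667,fy=2.6667,interpolation=cv2.INTER_CUBIC))
```

```text
(no output)
```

View pics/c2.png

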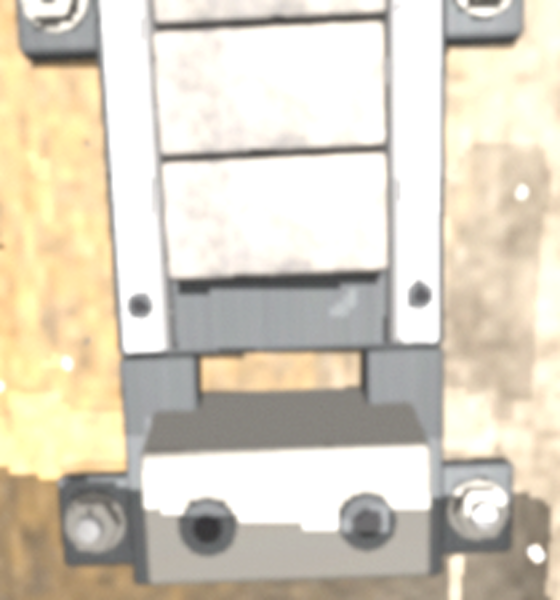

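Run:
```python
from h import *
import json
from scipy.optimize import least_squares
cw=json.load(open('w2.json'))
pts=[(143,455,-40,-65,62),(430,442,40,-65,62),(150,583,-40,-102,62),(430,571,40,-102,62),(170,350,-32,-38,31),(392,345,32,-38,31)]
W=np.array([onz(cw,215+a/2.6667,b/2.6667,z/1e3) for a,b,_,_,z in pts])[:,:2]
F=np.array([p[2:4] for p in pts])/1e3
f=lambda q:F@np.array([[np.cos(q[2]),np.sin(q[2])],[-np.sin(q[2]),np.cos(q[2])]])+q[:2]
r=least_squares(lambda q:(f(q)-W).ravel(),[.5,.01,0]);q=r.x
print('fixture',q[:2],np.degrees(q[2]));print((f(q)-W)*1e3)
Rm=np.array([[np.cos(q[2]),-np.sin(q[2])],[np.sin(q[2]),np.cos(q[2])]])
for n,a,b in [('b3L',168,278),('b3R',386,270)]:
    print(n,Rm.T@(onz(cw,215+a/2.6667,b/2.6667,.055)[:2]-q[:2])*1e3)
for n,p in [('free',(0,-.030)),('pre',(0,-.033)),('wedge',(0,-.05)),('headc',(0,-.056))]: print(n,q[:2]+Rm@np.array(p))
# top-view cross check
ct=bot.camera_model('top')
for n,u,v,z,y in [('abut',349.6,252.8,.062,-.0835),('stop',277.2,255.5,.058,.075)]: print(n,onz(ct,u,v,z)[:2],q[:2]+Rm@np.array((0,y)))
# held block in the hand: top edges near camera
s=bot.sense();print(s['position'])
for u,v in [(243,248),(393,248)]: print(onz(cw,u,v,s['position'][2]+.006))
```

```text
fixture [0.498  0.0096] 2.525036398461206
[[-0.6704  0.1514]
 [ 0.3129 -0.3204]
 [-0.0963 -0.5039]
 [ 0.3549 -0.9124]
 [ 0.9615  0.2852]
 [-0.8626  1.3001]]
b3L [-30.1076 -18.6228]
b3R [ 28.83   -18.8249]
free [ 0.4993 -0.0203]
pre [ 0.4994 -0.0233]
wedge [ 0.5002 -0.0403]
headc [ 0.5004 -0.0463]
abut [ 0.5028 -0.0759] [ 0.5016 -0.0738]
stop [0.4979 0.0841] [0.4947 0.0846]
[ 0.4979 -0.0901  0.2186]
[ 0.4708 -0.0642  0.2246]
[ 0.5241 -0.0639  0.2246]
```

```bash
python3 - <<'E'
from h import *
import json
cw=json.load(open('w2.json'));s=bot.sense();p=s['position'];T=R.from_euler('xyz',s['ee_rot']).as_matrix()
for u,v in [(247,248),(387,248)]: print(T.T@(onz(cw,u,v,p[2]-.031)-p))
im=cv2.imread('pics/w2.png',0).astype(int)
for u in (270,300,340,370): print(u,im[238:256,u].tolist(), im[270:290,u].tolist())
print(im[262,225:260].tolist(),im[262,380:410].tolist())
E
python3 to.py .4996 -.0265 .11 2.5
```

```text
[ 0.0141 -0.0322  0.031 ]
[0.014 0.031 0.031]
270 [96, 94, 95, 94, 96, 96, 97, 92, 78, 59, 46, 45, 46, 47, 46, 47, 46, 48] [44, 45, 45, 48, 54, 60, 62, 65, 63, 65, 65, 65, 66, 68, 70, 71, 71, 73, 74, 74]
300 [95, 94, 91, 90, 89, 91, 91, 88, 74, 57, 47, 47, 49, 49, 48, 47, 49, 51] [43, 43, 45, 47, 53, 56, 58, 59, 59, 59, 60, 59, 60, 61, 63, 65, 67, 66, 67, 67]
340 [95, 93, 92, 89, 88, 89, 88, 85, 73, 56, 49, 47, 50, 48, 49, 48, 47, 47] [45, 43, 44, 47, 52, 56, 59, 60, 59, 61, 61, 62, 62, 63, 63, 61, 61, 62, 61, 61]
370 [100, 98, 98, 96, 95, 94, 93, 88, 74, 54, 44, 44, 45, 47, 47, 47, 47, 48] [46, 44, 47, 49, 55, 62, 64, 64, 64, 64, 63, 64, 66, 64, 66, 66, 64, 62, 61, 61]
[99, 102, 106, 107, 105, 104, 102, 100, 100, 97, 99, 101, 101, 103, 103, 104, 103, 99, 86, 66, 54, 51, 50, 50, 49, 51, 52, 50, 49, 49, 49, 49, 48, 49, 49] [45, 45, 44, 45, 43, 42, 43, 43, 44, 46, 52, 62, 71, 73, 72, 69, 67, 67, 66, 66, 65, 64, 63, 63, 69, 77, 85, 91, 93, 95]
t 4.45 pos [ 0.4979 -0.0901  0.2186] gap 0.059739646018605534 F [ 0.482   0.1448 -5.23  ] offset [0.0636 0.0022 0.1086] rot [-0.0004 -0.0005 -0.0367]
```

Call:
send_rows:
  delta_rot:
    - [0,0,-0.037]
    - [0,0,-0.037]
    - [0,0,-0.037]
    - [0,0,-0.037]
    - [0,0,-0.037]
  offset:
    - [0.03,0.002,0.03]
    - [0.0635,0.002,0.07]
    - [0.0635,0.002,0.108]
    - [0.0635,0.002,0.115]
    - [0.0635,0.002,0.115]
  fingers: [0,0,0,0,0]

```text
time_s: 5.08
position: [0.5001, -0.0276, 0.1042]
ee_rot: [3.142, 0.0, 1.612]
force: [-0.4, 0.5, -4.9]
finger_gap: 0.0597
grasp_force: 35.0
```

```bash
python3 to.py .4996 -.0264 .057 2.5
```

```text
t 5.075 pos [ 0.5001 -0.0276  0.1042] gap 0.05972286957002597 F [-0.3831  0.5049 -4.9456] offset [ 0.0013 -0.0005  0.0472] rot [ 0.      0.0002 -0.0019]
```

Call:
send_rows:
  delta_rot:
    - [0,0,-0.002]
    - [0,0,-0.002]
    - [0,0,-0.002]
    - [0,0,-0.002]
  offset:
    - [0.001,0,0.02]
    - [0.001,0,0.04]
    - [0.001,0,0.047]
    - [0.001,0,0.047]
  fingers: [0,0,0,0]

```text
time_s: 5.58
position: [0.5004, -0.0264, 0.0575]
ee_rot: [3.141, -0.0, 1.614]
force: [0.0, -0.2, -5.2]
finger_gap: 0.0596
grasp_force: 35.0
```

```bash
python3 to.py .4996 -.0264 .052 2.5
python3 - <<'E'
from h import *
im=bot.grab_frame('wrist')[:,:,::-1]
cv2.imwrite('pics/w3.png',cv2.resize(cv2.convertScaleAbs(im[60:360,160:480],alpha=1.5),None,fx=1.8,fy=1.8))
E
```

```text
t 5.575 pos [ 0.5004 -0.0264  0.0575] gap 0.05963069400612132 F [ 0.0035 -0.2221 -5.2225] offset [ 0.0001 -0.0008  0.0055] rot [ 0.001  -0.0001 -0.0001]
```

View pics/w3.png

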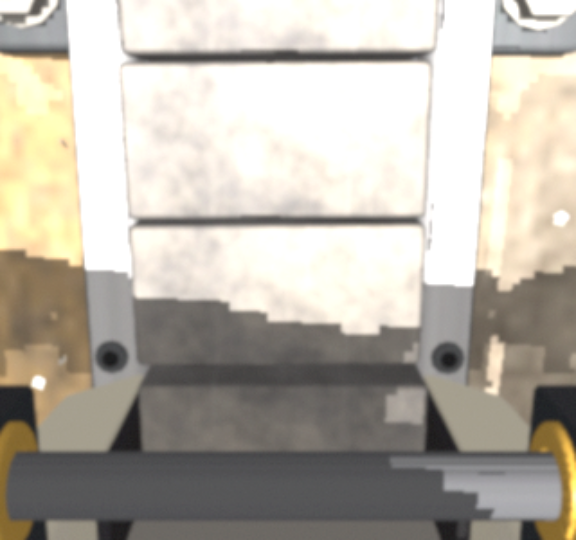

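The crop shows the held block (u 143–425, v 370+) square behind block 3 and between the rails. I'm lowering it onto the floor.

Call:
send_rows:
  delta_rot:
    - [0,0,0]
    - [0,0,0]
    - [0,0,0]
  offset:
    - [0,-0.0007,0.003]
    - [0,-0.0007,0.0055]
    - [0,-0.0007,0.0055]
  fingers: [0,0,0]

```text
time_s: 6.0
position: [0.4996, -0.0261, 0.0519]
ee_rot: [3.141, -0.0, 1.615]
force: [-1.0, -0.6, 4.7]
finger_gap: 0.0595
grasp_force: 35.0
```

Call:
send_rows:
  delta_rot:
    - [0,0,0]
    - [0,0,0]
  offset:
    - [0,0,0.001]
    - [0,0,0.001]
  fingers: [0,0]

```text
time_s: 6.25
position: [0.4998, -0.0262, 0.0518]
ee_rot: [3.14, -0.001, 1.614]
force: [-5.9, 0.3, 20.8]
finger_gap: 0.0597
grasp_force: 35.0
```

Call:
send_rows:
  delta_rot:
    - [0,0,0]
    - [0,0,0]
    - [0,0,0]
  offset:
    - [0.001,0,-0.0012]
    - [0.0025,0,-0.0012]
    - [0.004,0,-0.0012]
  fingers: [0,0,0]

```text
time_s: 6.62
position: [0.4997, -0.0228, 0.0519]
ee_rot: [3.14, 0.001, 1.614]
force: [-0.4, -4.2, 5.9]
finger_gap: 0.06
grasp_force: 35.0
```

Call:
send_rows:
  delta_rot:
    - [0,0,0]
    - [0,0,0]
    - [0,0,0]
  offset:
    - [0.001,0,0]
    - [0.002,0,0]
    - [0.002,0,0]
  fingers: [0,0,0]

```text
time_s: 7.0
position: [0.4997, -0.0211, 0.0519]
ee_rot: [3.14, 0.001, 1.614]
force: [0.1, -4.8, 6.4]
finger_gap: 0.0599
grasp_force: 35.0
```

Call:
send_rows:
  delta_rot:
    - [0,0,0]
    - [0,0,0]
    - [0,0,0]
  offset:
    - [0.001,0,0]
    - [0.002,0,0]
    - [0.002,0,0]
  fingers: [0,0,0]

```text
time_s: 7.38
position: [0.4997, -0.0203, 0.0519]
ee_rot: [3.14, 0.002, 1.613]
force: [0.3, -7.4, 5.9]
finger_gap: 0.0597
grasp_force: 35.0
```

Call:
send_rows:
  delta_rot:
    - [0,0,0]
    - [0,0,0]
  offset:
    - [0.001,0,0]
    - [0.001,0,0]
  fingers: [0,0]

```text
time_s: 7.62
position: [0.4997, -0.0202, 0.0519]
ee_rot: [3.139, 0.003, 1.612]
force: [-0.5, -11.7, 5.3]
finger_gap: 0.0598
grasp_force: 35.0
```

Call:
send_rows:
  delta_rot:
    - [0,0,0]
    - [0,0,0]
    - [0,0,0]
  offset:
    - [-0.001,0,0]
    - [-0.001,0,0]
    - [-0.001,0,0]
  fingers: [0.6,0.6,0.6]

```text
time_s: 8.0
position: [0.4987, -0.0177, 0.0513]
ee_rot: [-3.141, -0.0, 1.615]
force: [-0.3, -0.9, -0.3]
finger_gap: 0.0732
grasp_force: 0.0
```

Call:
send_rows:
  delta_rot:
    - [0,0,0]
    - [0,0,0]
    - [0,0,0]
    - [0,0,0]
    - [0,0,0]
  offset:
    - [0,0,-0.02]
    - [0,0,-0.06]
    - [0,0,-0.11]
    - [-0.03,0,-0.16]
    - [-0.06,0,-0.19]
  fingers: [0.6,0.6,0.6,0.6,0.6]

```text
time_s: 8.62
position: [0.5021, -0.0784, 0.2439]
ee_rot: [3.139, -0.0, 1.616]
force: [0.6, -0.7, 0.2]
finger_gap: 0.0732
grasp_force: 0.0
```

Run:
```python
from h import *
ct=bot.camera_model('top');cs=bot.camera_model('scene')
# wedge/stand: key points picked in c1 crops; top crop scale 4 off (430,225) [local x, y-300]; scene crop off (340,310) local x-400,y-300
t=lambda a,b:(430+a/4,225+(b-300)/4); s=lambda a,b:(340+(a-400)/4,310+(b-300)/4)
post=tri([ray(ct,*t(268,443)),ray(cs,*s(604,437))]);tip=tri([ray(ct,*t(92,497)),ray(cs,*s(455,334))])
print('post',post,'tip',tip)
hz=[onz(ct,*t(a,b),.136) for a,b in [(135,438),(176,428),(203,512),(163,524)]]
print('head corners',np.array(hz),np.mean(hz,0))
hs=[onz(cs,*s(a,b),.136) for a,b in [(470,385),(525,337),(558,355),(503,405)]]
print('scene head',np.array(hs),np.mean(hs,0))
```

```text
post [ 0.48   -0.3753  0.1287] tip [ 0.4529 -0.2844  0.1282]
head corners [[ 0.4827 -0.3052  0.136 ]
 [ 0.4877 -0.3262  0.136 ]
 [ 0.4448 -0.3385  0.136 ]
 [ 0.4389 -0.3179  0.136 ]] [ 0.4635 -0.3219  0.136 ]
scene head [[ 0.4376 -0.3215  0.136 ]
 [ 0.4783 -0.3091  0.136 ]
 [ 0.486  -0.327   0.136 ]
 [ 0.4447 -0.3398  0.136 ]] [ 0.4617 -0.3244  0.136 ]
```

```bash
python3 to.py .4626 -.323 .27 16.6
```

```text
t 8.625 pos [ 0.5021 -0.0784  0.2439] gap 0.0732084926257391 F [ 0.575  -0.6571  0.2175] offset [-0.2426 -0.0505 -0.0263] rot [ 0.0028 -0.0001 -0.2441]
```

Call:
send_rows:
  delta_rot:
    - [0,0,-0.06]
    - [0,0,-0.12]
    - [0,0,-0.18]
    - [0,0,-0.244]
    - [0,0,-0.244]
  offset:
    - [-0.05,-0.012,-0.01]
    - [-0.1,-0.024,-0.02]
    - [-0.16,-0.036,-0.026]
    - [-0.21,-0.046,-0.026]
    - [-0.242,-0.05,-0.026]
  fingers: [0.6,0.6,0.6,0.6,0.6]

```text
time_s: 9.25
position: [0.461, -0.3245, 0.2676]
ee_rot: [3.142, 0.0, 1.857]
force: [0.3, 1.8, 0.4]
finger_gap: 0.0737
grasp_force: 0.0
```

Call:
send_rows:
  delta_rot:
    - [0,0,0]
    - [0,0,0]
  offset:
    - [0,0,0]
    - [0,0,0]
  fingers: [0.6,0.6]

```text
time_s: 9.5
position: [0.4624, -0.3209, 0.2671]
ee_rot: [-3.142, -0.001, 1.86]
force: [0.6, 1.0, -0.6]
finger_gap: 0.0734
grasp_force: 0.0
```

Run:
```python
from h import *
import json
s=bot.sense();cw=bot.camera_model('wrist');im=bot.grab_frame('wrist')[:,:,::-1].copy();cv2.imwrite('pics/w4.png',im)
print(s['time_s'],s['position'],s['ee_rot'],proj(cw,[.4626,-.323,.136]))
json.dump({k:np.asarray(v).tolist() for k,v in cw.items()},open('w4.json','w'))
```

```text
9.5 [ 0.4624 -0.3209  0.2671] [-3.1416 -0.0011  1.8595] [317.1355 226.0989]
```

View pics/w4.png

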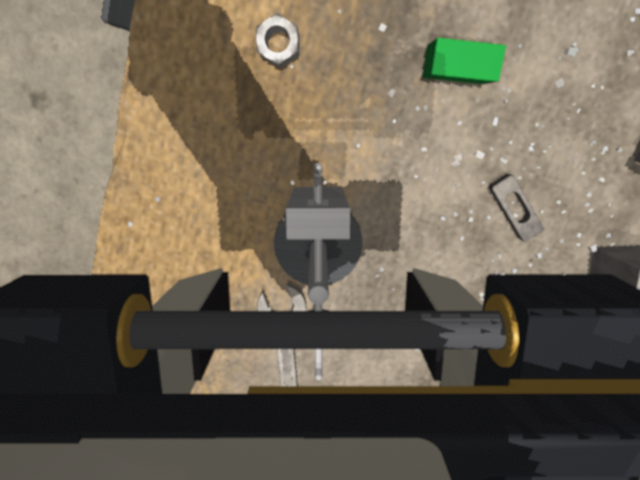

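The wrist view shows the head top at u 286–350, v 207–240, square to the tool. The bar runs straight along the column u≈318, the post is at v 295 and the hook tip at v 165. Now I'll compute the grasp and check which face is flat.

```bash
python3 - <<'E'
from h import *
import json
cw=json.load(open('w4.json'));im=cv2.imread('pics/w4.png',0).astype(int)
print('col318',im[180:212,304].tolist(),im[232:250,304].tolist());print('row',im[225,278:296].tolist(),im[225,342:360].tolist())
P=[onz(cw,u,v,.136) for u,v in [(286,223.5),(350,223.5),(318,207.5),(318,239.5)]]
print(np.linalg.norm(P[0]-P[1]),np.linalg.norm(P[2]-P[3]));c=sum(P)/4;print(c,P[1]-P[0])
a=P[1]-P[0];a/=np.linalg.norm(a);print(np.degrees(np.arctan2(a[1],a[0])))
yd=np.array([-a[1],a[0],0]);f=(c+yd*.011)
for dy,z in [(0,.136),(0,.036),(-.005,.036),(-.0155,.036)]: print(dy,z,proj(cw,[*(f+yd*dy)[:2],z]))
E
python3 to.py .4626 -.323 .121 16.6
```

```text
col318 [84, 87, 87, 88, 87, 87, 83, 78, 72, 70, 70, 71, 70, 70, 70, 70, 72, 72, 72, 72, 72, 72, 73, 73, 72, 72, 72, 86, 114, 136, 142, 141] [140, 141, 141, 140, 141, 136, 126, 100, 70, 56, 54, 54, 54, 54, 55, 54, 54, 54]
row [63, 59, 58, 59, 58, 58, 62, 78, 108, 132, 139, 139, 140, 139, 138, 138, 138, 139] [135, 135, 135, 135, 136, 135, 130, 112, 79, 59, 56, 57, 56, 56, 55, 54, 58, 68]
0.044572163776205785 0.023018932730956614
[ 0.4627 -0.3211  0.136 ] [0.0427 0.0127 0.    ]
16.527317535653378
0 0.136 [318.0113 208.1362]
0 0.036 [317.7417 185.0085]
-0.005 0.036 [317.739  190.3557]
-0.0155 0.036 [317.7334 201.4652]
t 9.55 pos [ 0.4626 -0.3205  0.2671] gap 0.07342871871741947 F [-0.4311 -0.0076  0.4167] offset [-0.0025 -0.0007  0.1461] rot [ 0.0001 -0.0012 -0.    ]
```

Call:
send_rows:
  delta_rot:
    - [0,0,0]
    - [0,0,0]
    - [0,0,0]
    - [0,0,0]
    - [0,0,0]
  offset:
    - [-0.001,0,0.045]
    - [-0.001,0,0.09]
    - [-0.001,0,0.135]
    - [-0.001,0,0.15]
    - [-0.001,0,0.153]
  fingers: [0.6,0.6,0.6,0.6,0.6]
  newtons: 50

```text
time_s: 10.18
position: [0.4627, -0.3223, 0.1145]
ee_rot: [-3.141, -0.001, 1.86]
force: [0.8, -0.7, 0.4]
finger_gap: 0.0729
grasp_force: 0.0
```

Call:
send_rows:
  delta_rot:
    - [0,0,0]
    - [0,0,0]
    - [0,0,0]
    - [0,0,0]
    - [0,0,0]
  offset:
    - [0,0,0]
    - [0,0,0]
    - [0,0,0]
    - [0,0,0]
    - [0,0,0]
  fingers: [0,-0.1,-0.2,-0.2,-0.2]

```text
time_s: 10.8
position: [0.4627, -0.3232, 0.115]
ee_rot: [3.141, 0.0, 1.859]
force: [-0.9, 0.2, 6.9]
finger_gap: 0.044
grasp_force: 50.0
```

Call:
send_rows:
  delta_rot:
    - [0,0,0]
    - [0,0,0]
    - [0,0,0]
    - [0,0,0]
  offset:
    - [0,0,-0.004]
    - [0,0,-0.009]
    - [0,0,-0.013]
    - [0,0,-0.013]
  fingers: [-0.2,-0.2,-0.2,-0.2]

```text
time_s: 11.3
position: [0.4625, -0.3231, 0.1277]
ee_rot: [3.141, 0.0, 1.859]
force: [-0.2, -0.1, -3.8]
finger_gap: 0.0438
grasp_force: 50.0
```

```bash
python3 to.py .4627 -.3232 .128 16.6; python3 -c "
from h import *
cw=bot.camera_model('wrist');im=bot.grab_frame('wrist');cv2.imwrite('pics/w5.png',cv2.convertScaleAbs(im[100:400,160:480,::-1],alpha=1.5))"
```

```text
t 11.3 pos [ 0.4625 -0.3231  0.1277] gap 0.04384107402426984 F [-0.1924 -0.0618 -3.7865] offset [-0.0001  0.0002 -0.0003] rot [ 0.0004  0.0003 -0.0018]
```

View pics/w5.png

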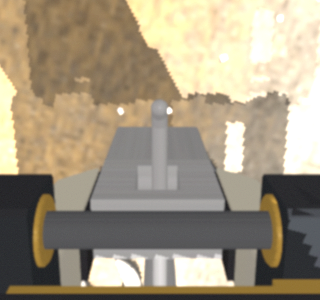

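The crop shows the wedge gripped square with the bar end (crop 160,110) still through its window. The measured weight of 3.8 N means it is free of the bar. Drawing it out along tool +x.

Call:
send_rows:
  delta_rot:
    - [0,0,0]
    - [0,0,0]
    - [0,0,0]
    - [0,0,0]
    - [0,0,0]
  offset:
    - [0.006,0,0]
    - [0.014,0,0]
    - [0.022,0,0]
    - [0.03,0,0]
    - [0.036,0,0]
  fingers: [-0.2,-0.2,-0.2,-0.2,-0.2]

```text
time_s: 11.98
position: [0.452, -0.2878, 0.1274]
ee_rot: [3.141, -0.0, 1.859]
force: [0.2, 0.7, -4.0]
finger_gap: 0.0437
grasp_force: 50.0
```

Call:
send_rows:
  delta_rot:
    - [0,0,0]
    - [0,0,0]
    - [0,0,0]
    - [0,0,0]
    - [0,0,0]
  offset:
    - [0.01,0,0]
    - [0.02,0,0]
    - [0.03,0,0]
    - [0.042,0,0]
    - [0.055,0,0]
  fingers: [-0.2,-0.2,-0.2,-0.2,-0.2]

```text
time_s: 12.6
position: [0.4363, -0.235, 0.1274]
ee_rot: [3.142, -0.0, 1.859]
force: [-0.2, -0.1, -3.4]
finger_gap: 0.0435
grasp_force: 50.0
```

```bash
python3 to.py .5006 -.0483 .19 2.5
```

```text
t 12.6 pos [ 0.4363 -0.235   0.1274] gap 0.04345105487514849 F [-0.2085 -0.0818 -3.4445] offset [ 0.1607  0.1147 -0.0626] rot [ 0.0001 -0.      0.2443]
```

Call:
send_rows:
  delta_rot:
    - [0,0,0.05]
    - [0,0,0.1]
    - [0,0,0.16]
    - [0,0,0.2]
    - [0,0,0.244]
  offset:
    - [0.03,0.02,-0.03]
    - [0.065,0.047,-0.05]
    - [0.1,0.07,-0.062]
    - [0.13,0.093,-0.0625]
    - [0.16,0.114,-0.0625]
  fingers: [-0.2,-0.2,-0.2,-0.2,-0.2]

```text
time_s: 13.22
position: [0.5005, -0.0481, 0.1902]
ee_rot: [3.141, -0.0, 1.614]
force: [0.3, 0.4, -3.9]
finger_gap: 0.0434
grasp_force: 50.0
```

Call:
send_rows:
  delta_rot:
    - [0,0,0]
    - [0,0,0]
  offset:
    - [0,0,0]
    - [0,0,0]
  fingers: [-0.2,-0.2]

```text
time_s: 13.48
position: [0.4999, -0.0501, 0.1898]
ee_rot: [-3.141, 0.0, 1.615]
force: [-0.0, -0.2, -3.7]
finger_gap: 0.0436
grasp_force: 50.0
```

```bash
python3 to.py .5006 -.0483 .19 2.5
python3 - <<'E'
from h import *
import json
s=bot.sense();cw=bot.camera_model('wrist');im=bot.grab_frame('wrist')[:,:,::-1].copy();cv2.imwrite('pics/w6.png',im)
json.dump({k:np.asarray(v).tolist() for k,v in cw.items()},open('w6.json','w'))
cv2.imwrite('pics/c6.png',cv2.resize(cv2.convertScaleAbs(im[50:325,190:450],alpha=1.5),None,fx=2,fy=2,interpolation=cv2.INTER_CUBIC))
T=R.from_euler('xyz',s['ee_rot']).as_matrix();p=s['position']
# predicted: thin-end +y edge (y=+5 at z=6) and head +y top edge, if origin is at tool x=+6mm (head centred)
for dx in (.006,.008):
  for x in (-.022,.022):
    print(dx,x,[proj(cw,p+T@np.array([dx+yy,x,.079-z])).round(1) for yy,z in ((.003,0),(.005,.006),(.005,.1))])
E
```

```text
t 13.475 pos [ 0.4999 -0.0501  0.1898] gap 0.04360679030109369 F [-0.044  -0.1535 -3.6878] offset [ 0.0018  0.0008 -0.0002] rot [-0.0004  0.0003  0.0009]
0.006 -0.022 [array([279.1, 230.5]), array([278. , 229.9]), array([252. , 305.7])]
0.006 0.022 [array([356.6, 230.5]), array([357.7, 229.9]), array([385.3, 305.7])]
0.008 -0.022 [array([279. , 227.1]), array([277.9, 226.4]), array([251.8, 300.2])]
0.008 0.022 [array([356.7, 227.1]), array([357.8, 226.4]), array([385.5, 300.1])]
```

View pics/c6.png

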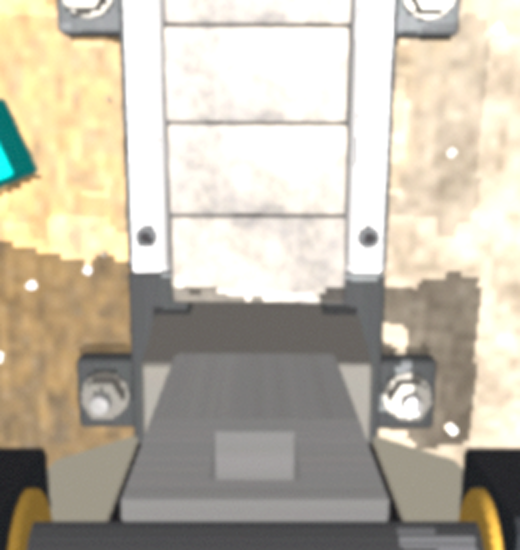

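The crop shows the row of four closed up, with block 4's near edge at crop v≈290. The wedge's thin end is at crop v≈354 and the head edge at v≈498, so the wedge is vertical with its origin about 8 mm in tool +x from the TCP. I'll check the gap against the fit.

```bash
python3 - <<'E'
from h import *
import json
cw=json.load(open('w6.json'));q=np.array([.498,.0096]);a=np.radians(2.525);Rm=np.array([[np.cos(a),-np.sin(a)],[np.sin(a),np.cos(a)]])
im=cv2.imread('pics/w6.png',0).astype(int)
for n,c,d,z in [('b4 L',174,290,.055),('b4 R',347,292,.055),('abutTopL',142,363,.062),('abutTopR',374,360,.062),('railL',131,275,.031),('railR',382,271,.031),('joint34L',168,216,.055),('joint34R',350,213,.055),('joint23',260,122,.055)]:
    print(n,(Rm.T@(onz(cw,190+c/2,50+d/2,z)[:2]-q)*1e3).round(1))
for u in (300,320,340): print(u,im[186:230,u].tolist())
E
python3 to.py .5004 -.0497 .145 2.5
```

```text
b4 L [-29.  -40.8]
b4 R [ 30.9 -41.5]
abutTopL [-40.  -65.1]
abutTopR [ 40.2 -64. ]
railL [-47.3 -39.6]
railR [ 46.6 -38. ]
joint34L [-30.4 -15.4]
joint34R [ 31.1 -14.4]
joint23 [ 0.7 15.2]
300 [180, 179, 179, 177, 174, 173, 172, 176, 190, 197, 176, 140, 123, 119, 104, 84, 70, 67, 67, 68, 67, 68, 68, 68, 67, 68, 67, 67, 67, 66, 67, 66, 68, 67, 66, 67, 67, 68, 68, 69, 74, 80, 84, 83]
320 [181, 183, 184, 184, 182, 184, 182, 186, 193, 208, 213, 190, 154, 134, 114, 88, 70, 67, 66, 67, 66, 66, 67, 68, 68, 67, 68, 68, 67, 67, 66, 68, 67, 67, 68, 68, 68, 67, 68, 69, 73, 78, 81, 82]
340 [165, 165, 163, 161, 160, 159, 158, 157, 157, 161, 176, 188, 192, 183, 155, 113, 78, 67, 67, 67, 67, 67, 67, 68, 67, 66, 67, 66, 66, 67, 67, 67, 68, 67, 67, 67, 67, 67, 68, 68, 73, 76, 80, 82]
t 13.525 pos [ 0.4998 -0.0507  0.1899] gap 0.043255096685449725 F [-0.1928 -0.5063 -3.7279] offset [0.001  0.0006 0.0449] rot [-0.0003  0.0002 -0.0003]
```

Call:
send_rows:
  delta_rot:
    - [0,0,0]
    - [0,0,0]
    - [0,0,0]
    - [0,0,0]
    - [0,0,0]
  offset:
    - [0.0007,0.0006,0.015]
    - [0.0007,0.0006,0.03]
    - [0.0007,0.0006,0.042]
    - [0.0007,0.0006,0.048]
    - [0.0007,0.0006,0.048]
  fingers: [-0.2,-0.2,-0.2,-0.2,-0.2]

```text
time_s: 14.15
position: [0.5007, -0.0494, 0.1414]
ee_rot: [-3.141, 0.0, 1.614]
force: [0.8, -0.7, -3.9]
finger_gap: 0.0438
grasp_force: 50.0
```

```bash
python3 to.py .5006 -.0500 .112 2.5
```

```text
t 14.15 pos [ 0.5007 -0.0494  0.1414] gap 0.04381848464288904 F [ 0.8109 -0.7049 -3.9178] offset [-0.0006 -0.      0.0294] rot [-0.001   0.0002 -0.    ]
```

Call:
send_rows:
  delta_rot:
    - [0,0,0]
    - [0,0,0]
    - [0,0,0]
    - [0,0,0]
  offset:
    - [-0.0006,0,0.008]
    - [-0.0006,0,0.016]
    - [-0.0006,0,0.024]
    - [-0.0006,0,0.03]
  fingers: [-0.2,-0.2,-0.2,-0.2]

```text
time_s: 14.65
position: [0.5008, -0.0498, 0.1113]
ee_rot: [-3.141, -0.0, 1.615]
force: [0.0, 0.5, -3.2]
finger_gap: 0.0438
grasp_force: 50.0
```

Call:
send_rows:
  delta_rot:
    - [0,0,0]
    - [0,0,0]
    - [0,0,0]
  offset:
    - [0,0,0.004]
    - [0,0,0.008]
    - [0,0,0.008]
  fingers: [-0.2,-0.2,-0.2]

```text
time_s: 15.02
position: [0.5009, -0.0499, 0.1037]
ee_rot: [-3.141, -0.0, 1.615]
force: [0.4, -0.5, -2.2]
finger_gap: 0.0438
grasp_force: 50.0
```

Call:
send_rows:
  delta_rot:
    - [0,0,0]
    - [0,0,0]
    - [0,0,0]
    - [0,0,0]
  offset:
    - [0,0,0.002]
    - [0.0003,0,0.004]
    - [0.0006,0,0.006]
    - [0.0006,0,0.006]
  fingers: [-0.2,-0.2,-0.2,-0.2]

```text
time_s: 15.52
position: [0.5009, -0.0492, 0.0978]
ee_rot: [-3.141, -0.0, 1.615]
force: [0.4, 0.3, -3.4]
finger_gap: 0.0439
grasp_force: 50.0
```

Call:
send_rows:
  delta_rot:
    - [0,0,0]
    - [0,0,0]
    - [0,0,0]
  offset:
    - [0.0003,0,0.0015]
    - [0.0006,0,0.003]
    - [0.0006,0,0.003]
  fingers: [-0.2,-0.2,-0.2]

```text
time_s: 15.9
position: [0.5009, -0.0486, 0.0948]
ee_rot: [-3.141, -0.0, 1.615]
force: [0.2, 0.3, -3.1]
finger_gap: 0.0437
grasp_force: 50.0
```

Call:
send_rows:
  delta_rot:
    - [0,0,0]
    - [0,0,0]
    - [0,0,0]
  offset:
    - [0,0,0.001]
    - [0.0002,0,0.002]
    - [0.0003,0,0.003]
  fingers: [-0.2,-0.2,-0.2]
  newtons: 60

```text
time_s: 16.27
position: [0.5009, -0.0484, 0.0919]
ee_rot: [3.142, 0.0, 1.615]
force: [0.1, -1.2, -3.7]
finger_gap: 0.0437
grasp_force: 60.0
```

Call:
send_rows:
  delta_rot:
    - [0,0,0]
    - [0,0,0]
  offset:
    - [0,0,0.001]
    - [0,0,0.001]
  fingers: [-0.2,-0.2]

```text
time_s: 16.52
position: [0.501, -0.0485, 0.0911]
ee_rot: [3.141, -0.0, 1.614]
force: [-0.5, -0.6, -0.6]
finger_gap: 0.0436
grasp_force: 60.0
```

Call:
send_rows:
  delta_rot:
    - [0,0,0]
    - [0,0,0]
    - [0,0,0]
  offset:
    - [0,0,0.0006]
    - [0,0,0.0012]
    - [0,0,0.0012]
  fingers: [-0.2,-0.2,-0.2]

```text
time_s: 16.9
position: [0.5011, -0.0484, 0.0907]
ee_rot: [3.141, -0.001, 1.614]
force: [-4.6, 0.9, 15.7]
finger_gap: 0.044
grasp_force: 60.0
```

Call:
send_rows:
  delta_rot:
    - [0,0,0]
    - [0,0,0]
    - [0,0,0]
  offset:
    - [0,0,0.0006]
    - [0,0,0.0012]
    - [0,0,0.0012]
  fingers: [-0.2,-0.2,-0.2]

```text
time_s: 17.27
position: [0.5013, -0.0484, 0.0905]
ee_rot: [3.14, -0.002, 1.614]
force: [-9.1, 1.3, 33.0]
finger_gap: 0.0436
grasp_force: 60.0
```

Call:
send_rows:
  delta_rot:
    - [0,0,0]
    - [0,0,0]
    - [0,0,0]
  offset:
    - [0,-0.0003,0.0005]
    - [0,-0.0005,0.0009]
    - [0,-0.0005,0.0009]
  fingers: [-0.2,-0.2,-0.2]

```text
time_s: 17.65
position: [0.5013, -0.0484, 0.0903]
ee_rot: [3.139, -0.002, 1.614]
force: [-11.2, 2.3, 42.6]
finger_gap: 0.0435
grasp_force: 60.0
```

Call:
send_rows:
  delta_rot:
    - [0,0,0]
    - [0,0,0]
    - [0,0,0]
    - [0,0,0]
  offset:
    - [0,0,-0.0015]
    - [0,0,-0.0025]
    - [0,0,-0.0025]
    - [0,0,-0.0025]
  fingers: [-0.2,-0.2,0.4,0.4]

```text
time_s: 18.15
position: [0.5002, -0.0484, 0.0899]
ee_rot: [-3.141, 0.0, 1.615]
force: [0.6, 1.1, -0.4]
finger_gap: 0.0592
grasp_force: 0.0
```

Call:
send_rows:
  delta_rot:
    - [0,0,0]
    - [0,0,0]
    - [0,0,0]
    - [0,0,0]
    - [0,0,0]
  offset:
    - [0,0,-0.015]
    - [0,0,-0.04]
    - [0.001,0,-0.06]
    - [0.002,0,-0.06]
    - [0.002,0,-0.06]
  fingers: [0.4,0.4,0.2,-0.4,-1]
  newtons: 20

```text
time_s: 18.77
position: [0.5001, -0.0462, 0.1501]
ee_rot: [-3.141, -0.0, 1.615]
force: [-0.2, 0.7, -0.1]
finger_gap: 0.0398
grasp_force: 0.0
```

Call:
send_rows:
  delta_rot:
    - [0,0,0]
    - [0,0,0]
    - [0,0,0]
    - [0,0,0]
    - [0,0,0]
  offset:
    - [0,0,0]
    - [0,0,0.005]
    - [0,0,0.012]
    - [0,0,0.018]
    - [0,0,0.02]
  fingers: [-1,-1,-1,-1,-1]

```text
time_s: 19.4
position: [0.5, -0.0465, 0.1295]
ee_rot: [-3.141, 0.0, 1.615]
force: [0.5, -1.3, -0.6]
finger_gap: 0.0004
grasp_force: 0.0
```

Call:
send_rows:
  delta_rot:
    - [0,0,0]
    - [0,0,0]
    - [0,0,0]
    - [0,0,0]
  offset:
    - [0,0,0.0015]
    - [0,0,0.003]
    - [0,0,0.0045]
    - [0,0,0.0045]
  fingers: [-1,-1,-1,-1]

```text
time_s: 19.9
position: [0.5004, -0.0464, 0.1257]
ee_rot: [3.141, -0.0, 1.615]
force: [-0.4, 0.3, 0.6]
finger_gap: 0.0006
grasp_force: 0.1
```

Call:
send_rows:
  delta_rot:
    - [0,0,0]
    - [0,0,0]
    - [0,0,0]
  offset:
    - [0,0,0.0006]
    - [0,0,0.0012]
    - [0,0,0.0012]
  fingers: [-1,-1,-1]

```text
time_s: 20.27
position: [0.5006, -0.0464, 0.1255]
ee_rot: [3.141, -0.001, 1.614]
force: [-5.3, 0.4, 17.2]
finger_gap: 0.0005
grasp_force: 8.8
```

Call:
send_rows:
  delta_rot:
    - [0,0,0]
    - [0,0,0]
    - [0,0,0]
  offset:
    - [0,0,0.0005]
    - [0,0,0.001]
    - [0,0,0.001]
  fingers: [-1,-1,-1]

```text
time_s: 20.65
position: [0.501, -0.0464, 0.1253]
ee_rot: [3.14, -0.001, 1.614]
force: [-8.3, 1.6, 28.0]
finger_gap: 0.0001
grasp_force: 14.1
```

Call:
send_rows:
  delta_rot:
    - [0,0,0]
    - [0,0,0]
    - [0,0,0]
    - [0,0,0]
    - [0,0,0]
  offset:
    - [0,0,-0.01]
    - [0,0,-0.04]
    - [0,0,-0.08]
    - [-0.03,0,-0.12]
    - [-0.05,0,-0.13]
  fingers: [-1,-1,-1,-1,-1]

```text
time_s: 21.28
position: [0.5036, -0.0979, 0.256]
ee_rot: [3.137, 0.0, 1.614]
force: [0.5, 0.8, -0.7]
finger_gap: 0.0006
grasp_force: 0.0
```

Run:
```python
from h import *
q=np.array([.498,.0096]);a=np.radians(2.525);Rm=np.array([[np.cos(a),-np.sin(a)],[np.sin(a),np.cos(a)]])
s=bot.sense();cw=bot.camera_model('wrist');g=cv2.cvtColor(bot.grab_frame('wrist'),cv2.COLOR_RGB2GRAY).astype(int)
w=lambda x,y,z:[*(q+Rm@np.array([x,y])),z]
print(s['time_s'],s['position'],s['force'])
# expected head-top edges: x=+-22, y=-45/-67 at z=.1115
for n,P in [('+y',(0.012,-.045,.1115)),('-y',(0.012,-.067,.1115)),('-x',(-.022,-.056,.1115)),('+x',(.022,-.056,.1115))]:
    u,v=proj(cw,w(*P));i,j=int(round(u)),int(round(v))
    if 10<i<630 and 10<j<470: print(n,(u,v),g[j-8:j+9,i].tolist() if 'y' in n else g[j,i-8:i+9].tolist())
```

```text
21.275 [ 0.5036 -0.0979  0.256 ] [ 0.4759  0.7651 -0.7036]
+y (np.float64(332.8795738277176), np.float64(129.77098873233223)) [170, 170, 171, 168, 156, 129, 117, 162, 222, 240, 243, 241, 241, 242, 244, 244, 243]
-y (np.float64(332.58109629119014), np.float64(162.02528282079362)) [237, 237, 237, 236, 235, 235, 233, 225, 212, 203, 200, 201, 208, 221, 228, 231, 228]
-x (np.float64(283.75170531841275), np.float64(146.11350459148878)) [88, 89, 90, 89, 89, 90, 88, 96, 135, 197, 234, 240, 240, 240, 239, 240, 239]
+x (np.float64(347.12305120919956), np.float64(146.04864318159096)) [238, 238, 238, 238, 238, 238, 238, 238, 235, 209, 147, 98, 88, 89, 89, 89, 89]
```

The head edges sit within about 1–2 px of where they should be at home, so the wedge is standing jammed at its home height. Handing in.

```bash
python3 -c "
from cell import bot
print(bot.sign_off())"
```

```text
the job is handed in; nothing more can be done
None
```

The loose block is in the free place with the row closed up, and the wedge is pressed down to its home height (thin end about 11.5 mm above the bench, against 12 mm nominal) and left jammed with the gripper clear; handed in at about 21 s of the 54 s allowed.

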